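# Cover the gear unit and take a vibration reading

### The job

First set the loose black cover gently onto the open collar of the gear unit so that it sits fully seated and level, and let go of it; then take the orange vibration pen out of its stand and hold it upright with its tip on the yellow dot on the cover, pressing lightly so that the sprung tip is pushed partly in, well short of its stop. Finish while still holding the pen there, and leave the other things on the table where they are.

Things in the scene. Friction and masses are not known exactly. Their poses are not given: they have to be found in the camera images.
- housing: Fixed gear unit: green block 130 x 120 mm (x, y) on dark feet 150 mm long, 52 mm high, with an upright steel collar on top, 96 mm outside and 77 mm inside, open, a bearing visible in it. 105 mm high in all. Origin on the work surface under the collar's centre.
- rim (a point): Centre of the gear unit's open collar, at the height of its top edge (105 mm above the work surface). The cover's flange rests on this edge.
- cover: Loose black cover, 0.1 to 0.3 kg, right way up. From below: grey spigot 70 mm across, 10 high (3.5 mm play in the collar); black flange 96 across, 8 thick; grey grip bar 18 thick (along the cover's x), 46 long (its y), 28 high. Origin: centre of the spigot's underside; flange top 18 mm, bar top 46 mm above it. Seated, the origin is 10 mm below the rim; any yaw will do.
- dot (a point): Centre of the yellow measuring dot, 16 mm across, on the top of the cover's flange, 33 mm from the cover's axis along the cover's +x, 18 mm above its origin.
- stand: Black fixed block 80 x 80 mm, 56 mm high, with a 23 mm upright through hole in its middle that holds the pen. Origin at the centre of its underside.
- pen: Orange vibration pen upright in the stand, 0.16 kg. Origin at the end of its tip when fully out, z to its top. Along z in mm: brass tip 8 across, 0-24; steel nose 18 across, 24-50; flange 34 across, 50-56, resting on the stand (tip 6 above the work surface); handle 24 x 24 square, sides along x and y, 56-148; black cap to 152. Lift 50 mm to clear the stand.
- tip (a point): Centre of the end face of the pen's spring-loaded brass tip (moves with the tip as it is pushed in).
- plunger (a joint): How far the pen's sprung tip is pushed in: 0 fully out, 0.020 m at the stop. The spring takes 0.3 N per mm: about 3 N half way in, 6 N at the stop.
- white_ring: Bystander, loose: white plastic ring, 60 mm across, 24 mm high; origin at the centre of its underside.
- bearing: Bystander, loose: steel bearing ring, 62 mm across, 16 mm high; origin at the centre of its underside.
- grease_jar: Bystander, loose: orange jar with white cap, 68 mm across, 90 mm high; origin at the centre of its underside.
- end_cap: Bystander, loose: black stepped end cap, 90 mm across, 34 mm high; origin at the centre of its underside.
- wrench: Bystander, loose: steel wrench about 170 mm long lying flat near the robot on its right; origin about its middle.
- carton: Bystander, loose: cardboard carton 70 x 140 x 50 mm (x, y, z); origin at the centre of its underside.
- oil_bottle: Bystander, loose: white bottle with yellow cap, 66 mm across, 170 mm high; origin at the centre of its underside.
There are look-alikes about, which are no part of the job. Leave any blue or green look-alike of the pen alone.

How it is judged (in metres and radians):
On the way, in this order (a step that is already met when the one before it is completed fails the run):
1. the cover sits seated and level on the gear unit's collar, let go, with the pen still in its stand or at least off the cover (z of cover in the frame of rim between -0.0125 and -0.0075 m and horizontal distance between cover and rim below 0.006 m and angle between cover's own z axis and vertical below 0.05 rad and contact force between each of the fingers, pen and cover below 0.1 N and linear speed of cover below 0.02 m/s), for 0.2 s.
2. the pen is held upright with its tip pressed lightly on the dot (z of cover in the frame of rim between -0.0125 and -0.0075 m and horizontal distance between cover and rim below 0.006 m and angle between cover's own z axis and vertical below 0.05 rad and contact force between the fingers and cover below 0.1 N and distance between tip and dot below 0.008 m and angle between pen's own z axis and vertical below 0.12 rad and value of joint plunger between 0.003 and 0.0185 m and contact force between pen and cover between 0.7 and 8 N and contact force between the fingers and pen above 2 N and contact force between pen and stand below 0.1 N and contact force between pen and housing below 0.1 N), for 0.5 s.
At the end, for the whole second after the job is handed in: Cover on the collar, seated to 2.5 mm, centred to 6 mm, level to 0.05 rad, not held; pen held at rest, upright to 0.12 rad, tip within 8 mm of the dot, pushed in 3 to 18.5 mm at 0.7 to 8 N, clear of stand and gear unit; bystanders within 30 mm of their places (all of step 2 and linear speed of each of pen, cover below 0.02 m/s and distance of each of white_ring, bearing, grease_jar, end_cap, wrench, carton, oil_bottle from where it was at the start of the episode below 0.03 m); the arm keeps its last pose, push and grip.
It fails at once if the pen is pressed on the cover with more than 15 N (contact force between pen and cover above 15 N).
It fails at once if the cover is let fall onto the collar from more than 20 mm above its seat (z of cover in the frame of rim above 0.01 m and horizontal distance between cover and rim below 0.05 m and contact force between the fingers and cover below 0.02 N).
It fails at once if the cover is tipped over (angle between cover's own z axis and vertical above 0.8 rad).
It fails at once if another thing on the table is pushed more than 30 mm away (distance of any of white_ring, bearing, grease_jar, end_cap, wrench, carton, oil_bottle from where it was at the start of the episode above 0.03 m).
It also fails if it takes over 56 s, if anything falls off the work surface, if the arm or the gripper's body presses on something with over 40 N, if the wrist force passes 120 N, or if a joint passes its speed limit or range.

### The arm

A 6-joint arm with a two-finger parallel gripper is mounted at the origin on the work surface. World frame = base frame: x ahead of the robot, y to its left, z up, the work surface at z = 0. Lengths are in m, angles in degrees, forces in N, time in s.
With the tool pointing down it reaches from about 0.35 to 0.875 m from the base axis. Payload 4.2 kg.
Tool frame: the origin (TCP) lies midway between the tips of the shut fingers; the grasp point (between the pads) lies 19 mm behind it; y points along the fingers, z is the direction in which the jaws open and shut, and the axes are right-handed (so a half turn about y gives the same grasp; the last joint's range is limited). The gripper opens to 87 mm and grips with 3 to 60 N. Pads are 19 mm wide; open, the fingers measure 117 mm over their backs; the gripper's body (75 mm by 190 mm) begins 51 mm behind the grasp point.
Start: joints at [88.327, 22.042, 0.453, 0, -68.411, -14.817], TCP at [0.177, 0.599, 0.223] pointing down, gripper open.
Joint ranges: [-179.83, 179.83], [-69.29, 118.12], [-61.27, 80.66], [-181.25, 117.63], [-171.15, -9.14], [-177.46, 177.46]. Speed limits (degrees/s): [159.86, 159.86, 180, 180, 180, 180].

### API

Orientations are given as [roll, pitch, yaw] about the fixed x, y, z axes, in that order (R = Rz(yaw) Ry(pitch) Rx(roll)).
In Python, from workcell import env gives the robot as it stands. The module is installed in compiled form; this text tells all that it offers. Calls block until the motion is done:
- env.goto(position, orientation): joint-space move of the TCP to a pose.
- env.move_straight(position, rotation=None, rate=0.15, force_limit=None): straight line of the TCP; rotation=None keeps the orientation; rate is the mean speed in m/s. With force_limit (N) it stops when the force on the tool has changed by that much, and returns True; else False.
- env.set_joints(angles): joint-space move.
- env.gripper_to(opening, grasp_force=None): opening from 0.0 (shut) to 1.0 (fully open); grasp_force is the grip in N (None keeps the last); returns when the fingers have stopped.
- env.dwell(seconds).
- env.inverse_kinematics(position, orientation): joint angles nearest the present ones, or None.
- env.read_state(): the state.
- env.grab_frame(name): name is "scene" or "side" or "wrist"; returns a dict with "image" (400x640x3 uint8, blue, green, red), "fx", "fy", "cx", "cy" (pixels), "position" and "orientation" of the camera in the world. Camera axes: x right, y up, looking along -z (the intrinsics and any distortion apply to the point x, -y, -z); pixel columns grow to the right and rows downward; lengths in m; the calibration is good to about 2 mm. A picture is of the moment at which its call begins. There is no depth.
A pose or a line that the arm cannot do raises env.Unreachable and nothing moves.
- env.close_job(): hands the job in, once; it reports no verdict.
Trained networks look in a picture, given as the dict that the camera call returned (one of the last four; its "shot" number tells which), for a name from the list of things; names that differ only in an ending like _2 or _b are one class to them, and where a whole thing is asked for, a point or a joint stands for the part that bears it (a point fixed in the world has none). Each returns a list of dicts, best first, with "score" (0 to 1); they miss things now and then, are a little off and sometimes report something else, mostly with a low value. They report only what shows in the picture. A call takes as long as a camera call. They do not tell look-alikes from the thing itself.
- env.search_frame(picture, thing): "xyz" ([x, y, z] in m, in world coordinates, good to about 4 mm: the middle of the surface that is visible of it).
- env.trace(picture, thing): "mask" (400x640 bool, what is visible of it).
The state is a dict: "clock": time; "joint_positions": joint angles; "qvel": joint speeds; "joint_torque": joint torques, N m; "position": TCP position; "tool_rot": TCP orientation; "force": force on the tool from outside, world axes, zero at the start; "wrist_torque": the same for the moment, N m; "opening": opening from 0.0 (shut) to 1.0 (fully open).
Only numpy, scipy, OpenCV 4.12 (cv2) and the standard library are available. Lean on these libraries where they do the work, as an engineer would, in place of code of your own. Each camera call takes 0.05 s, during which the arm holds its last target.

## Working session

There is one attempt and no reset: what is moved stays moved. The work goes in short steps, each a Python script; the robot and the scene stay as the last script left them, time stands still between calls to the robot, and variables do not carry over. Pictures are saved under pics/ and viewed, and the job is handed in when it is done.

```bash
mkdir -p pics; ls; cat > h.py <<'E'
from workcell import env
import numpy as np, cv2
from scipy.spatial.transform import Rotation as R
np.set_printoptions(precision=4,suppress=True)
def cam(f):
    return np.array(f["position"]), np.array(f["orientation"],float)
E
python3 - <<'E'
from h import *
for n in ["scene","side","wrist"]:
    f=env.grab_frame(n); cv2.imwrite(f"pics/a_{n}.png",f["image"])
    print(n,{k:v for k,v in f.items() if k!="image"})
    if n!="wrist":
        for t in ["housing","cover","dot","stand","pen"]:
            for d in env.search_frame(f,t)[:4]: print(t,np.array(d["xyz"]),round(d["score"],2))
s=env.read_state(); print(s)
E
```

```text
pics
scene {'fx': 372.0450740909734, 'fy': 372.0450740909734, 'cx': 322.9140915395707, 'cy': 197.16095974652276, 'position': array([ 1.0631, -0.639 ,  0.6979]), 'orientation': array([54.3729,  1.0452, 38.6314]), 'shot': 1}
cover [0.5344 0.2608 0.0162] 0.71
cover [0.6563 0.1976 0.0192] 0.65
dot [0.5287 0.2614 0.0122] 0.67
stand [ 0.4643 -0.2981  0.0492] 0.87
stand [ 0.661  -0.2256  0.0101] 0.45
pen [ 0.4491 -0.2856  0.1152] 0.71
pen [ 0.5443 -0.2687  0.1019] 0.67
pen [ 0.3576 -0.3581  0.0979] 0.59
side {'fx': 495.6596974694187, 'fy': 495.6596974694187, 'cx': 321.07085953148083, 'cy': 203.7431238086653, 'position': array([0.4903, 1.0214, 0.8155]), 'orientation': array([  54.2976,    0.8702, -177.7147]), 'shot': 2}
housing [ 0.437  -0.2405  0.0441] 0.65
housing [0.5817 0.0778 0.058 ] 0.56
housing [ 0.6546 -0.2099  0.0178] 0.24
cover [0.5228 0.2818 0.0189] 0.62
dot [0.524  0.2828 0.02  ] 0.68
dot [ 0.4389 -0.2428  0.0415] 0.36
stand [ 0.441  -0.2435  0.0444] 0.57
pen [ 0.4431 -0.2679  0.1137] 0.81
pen [ 0.5392 -0.2539  0.0975] 0.8
pen [ 0.3468 -0.3409  0.0966] 0.55
wrist {'fx': 316.5483532229604, 'fy': 316.5483532229604, 'cx': 315.2916127848877, 'cy': 201.97926138747633, 'position': array([0.2564, 0.5767, 0.3847]), 'orientation': array([ -17.2782,    0.0373, -106.4986]), 'shot': 3}
{'clock': 0.65, 'joint_positions': array([ 88.3256,  22.0388,   0.4523,  -0.0024, -68.4101, -14.8167]), 'qvel': array([ 0.0966, -0.0384, -0.1628,  0.0328,  0.0353, -0.0553]), 'joint_torque': array([  0.0009, -39.0276,  18.7564,   4.2231,   0.0155,  -0.    ]), 'position': array([0.1774, 0.5993, 0.2226]), 'tool_rot': array([-90.0027,  -0.003 , 163.508 ]), 'force': array([0.1851, 0.0232, 1.0718]), 'wrist_torque': array([0.0328, 0.049 , 0.0076]), 'opening': 1.005479037497598}
```

View pics/a_scene.png

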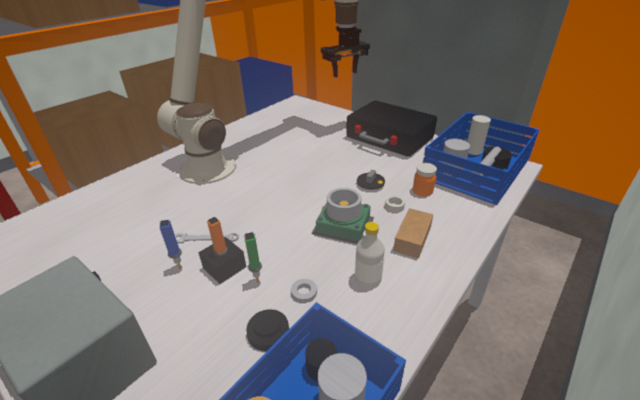

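View pics/a_side.png

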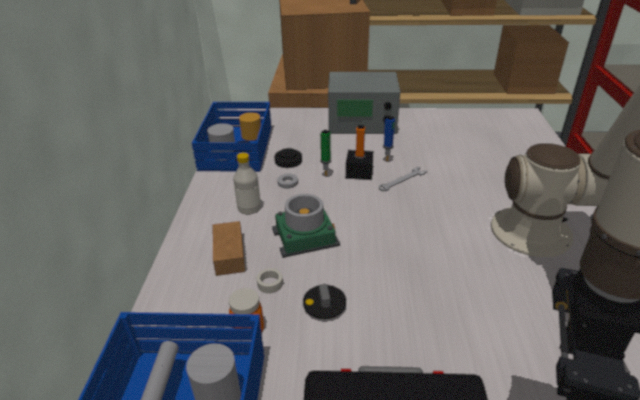

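View pics/a_wrist.png

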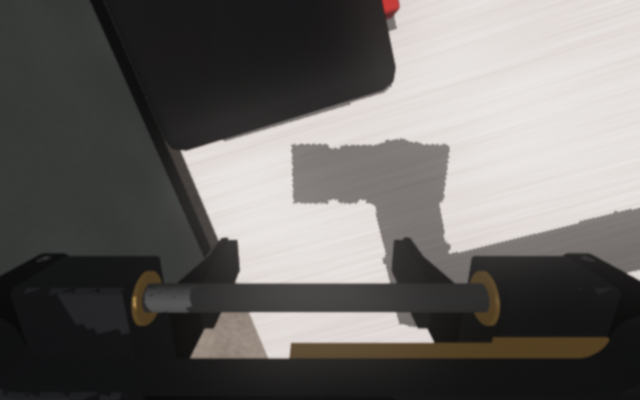

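Candidates for each part:
- **Cover:** the black disc with bar and yellow dot at scene (371,181), side (325,301). The end_cap at scene (268,328) is the look-alike and has no bar.
- **Pen:** orange at scene (217,235), side (360,143). The blue one at (170,240) and green one at (253,255) are look-alikes.
- **Stand:** black block at scene (222,260).

I'll check these with crops and triangulation.

```bash
cat >> h.py <<'E'
def rot(f): return R.from_euler('xyz',f["orientation"],degrees=True).as_matrix()
def ray(f,u,v):
    d=np.array([(u-f["cx"])/f["fx"],-(v-f["cy"])/f["fy"],-1.0])
    return np.array(f["position"]), rot(f)@d
def atz(f,u,v,z):
    p,d=ray(f,u,v); return p+d*(z-p[2])/d[2]
def proj(f,P):
    q=(np.atleast_2d(P)-f["position"])@rot(f)
    return np.c_[f["cx"]+f["fx"]*q[:,0]/-q[:,2], f["cy"]+f["fy"]*q[:,1]/q[:,2]]
def crop(f,u,v,w,h,k,name):
    im=f["image"]; u,v=int(u),int(v)
    c=im[max(0,v-h):v+h,max(0,u-w):u+w]; cv2.imwrite(name,cv2.resize(c,None,fx=k,fy=k,interpolation=cv2.INTER_CUBIC))
E
python3 - <<'E'
from h import *
fs={n:env.grab_frame(n) for n in ["scene","side"]}
a=fs["scene"];b=fs["side"]
print("cover flange",atz(a,371,182,.018),atz(b,325,302,.018))
print("dot",atz(a,380,183,.018),atz(b,310,302,.018))
print("collar",atz(a,345,200,.105),atz(b,304.5,208,.105))
print("pen top",atz(a,214,221,.158),atz(b,360.5,128,.158))
A=cv2.resize(a["image"][140:270,290:450],None,fx=2.4,fy=2.4,interpolation=2)
B=cv2.resize(b["image"][180:330,220:380],None,fx=2.4,fy=2.4,interpolation=2)
C=cv2.resize(a["image"][205:295,150:280],None,fx=2.4,fy=2.4,interpolation=2)
D=cv2.resize(b["image"][105:195,310:440],None,fx=2.4,fy=2.4,interpolation=2)
cv=np.zeros((580,780,3),np.uint8)
for im,(y,x) in zip((A,B,C,D),((0,0),(0,390),(362,0),(362,390))): cv[y:y+im.shape[0],x:x+im.shape[1]]=im
cv2.imwrite("pics/b.png",cv)
E
```

```text
cover flange [0.5342 0.2581 0.018 ] [0.5236 0.2762 0.018 ]
dot [0.5611 0.2709 0.018 ] [0.5561 0.277  0.018 ]
collar [0.5939 0.0264 0.105 ] [0.5801 0.0522 0.105 ]
pen top [ 0.4437 -0.2821  0.158 ] [ 0.4381 -0.2682  0.158 ]
```

View pics/b.png

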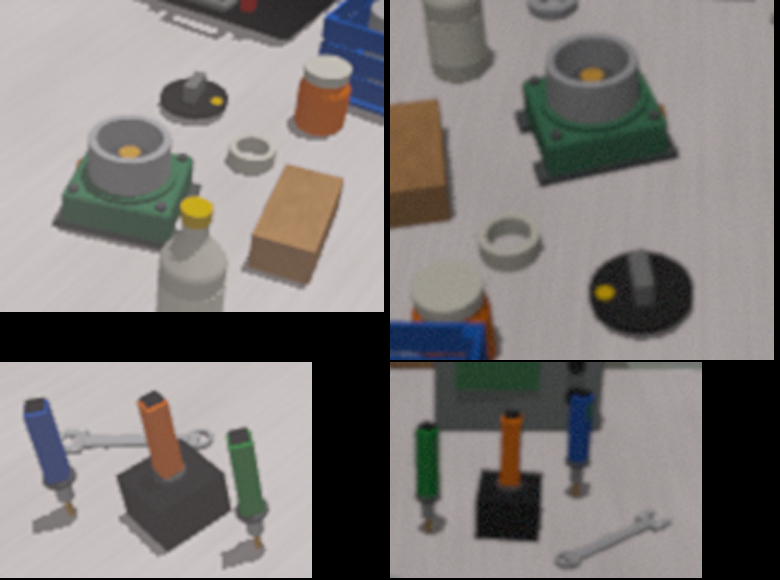

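```bash
cat >> h.py <<'E'
def tri(*obs):
    A=np.zeros((3,3));b=np.zeros(3);L=[]
    for f,u,v in obs:
        p,d=ray(f,u,v); d=d/np.linalg.norm(d); M=np.eye(3)-np.outer(d,d); A+=M;b+=M@p; L.append((p,M))
    x=np.linalg.solve(A,b); return x,[round(float(np.linalg.norm(M@(x-p)))*1000,1) for p,M in L]
E
python3 - <<'E'
from h import *
a=env.grab_frame("scene"); b=env.grab_frame("side")
for n,p,q in [("collar",(344,200),(304,208)),("dot",(380.5,182),(309.5,302)),("pentop",(213.5,221),(360.5,128)),("bartop",(373.5,172.5),(324,288)),("ring",(394.5,203),(269.5,281)),("green tip",(258,281),(326,174)),("blue tip",(179,267),(387,161))]:
    print(n,*tri((a,*p),(b,*q)), atz(a,*p,0)[:2],atz(b,*q,0)[:2])
print({k:v for k,v in a.items() if k!='image'}.keys())
E
```

```text
collar [0.5828 0.0372 0.0939] [0.1, 0.1] [0.5083 0.1424] [ 0.5947 -0.091 ]
dot [0.558  0.2773 0.0177] [0.9, 0.9] [0.5459 0.3013] [0.5587 0.2603]
pentop [ 0.4373 -0.2794  0.1527] [0.5, 0.5] [ 0.2612 -0.1786] [ 0.4255 -0.5781]
bartop [0.5299 0.2688 0.0501] [4.6, 4.6] [0.4942 0.3388] [0.5281 0.2166]
ring [0.6521 0.2095 0.0126] [0.9, 0.9] [0.6435 0.225 ] [0.6554 0.1972]
green tip [ 0.54   -0.2615  0.0039] [1.5, 1.5] [ 0.5389 -0.2593] [ 0.539  -0.2691]
blue tip [ 0.3453 -0.3517  0.0003] [1.9, 1.9] [ 0.3424 -0.3516] [ 0.3468 -0.3498]
dict_keys(['fx', 'fy', 'cx', 'cy', 'position', 'orientation', 'shot'])
```

```bash
python3 - <<'E'
from h import *
f=env.grab_frame("wrist")
print("centre hits",atz(f,320,200,0), atz(f,320,100,0))
for y in (100,-80):
    print(y,env.inverse_kinematics([.53,.27,.25],[-90,0,y]),env.inverse_kinematics([.583,.037,.25],[-90,0,y]))
for y in (0,90,180,-90): print(y,env.inverse_kinematics([.438,-.28,.25],[-90,0,y]),env.inverse_kinematics([.583,.037,.25],[-90,0,y]))
E
```

```text
centre hits [0.1426 0.6045 0.    ] [0.2587 0.5706 0.    ]
100 [ 42.5802  18.094   -1.4497   0.     -70.4563 -32.5802] [ 19.507   17.0383  -2.9588   0.     -70.0029  -9.507 ]
-80 [ 42.5802  18.094   -1.4497   0.     -70.4563 147.4198] [ 19.507   17.0383  -2.9588   0.     -70.0029 170.493 ]
0 [-14.6871  10.6233 -11.5741  -0.     -67.8026 -75.3129] [  19.507    17.0383   -2.9588   -0.      -70.0029 -109.507 ]
90 [-14.6871  10.6233 -11.5741   0.     -67.8026  14.6871] [ 19.507   17.0383  -2.9588   0.     -70.0029 -19.507 ]
180 [-14.6871  10.6233 -11.5741   0.     -67.8026 104.6871] [ 19.507   17.0383  -2.9588   0.     -70.0029  70.493 ]
-90 [ -14.6871   10.6233  -11.5741    0.      -67.8026 -165.3129] [ 19.507   17.0383  -2.9588   0.     -70.0029 160.493 ]
```

```bash
python3 - <<'E'
from h import *
env.goto([.52,.32,.25],[-90,0,100])
f=env.grab_frame("wrist"); cv2.imwrite("pics/c.png",f["image"])
print(f["position"],f["orientation"],env.read_state()["position"],env.read_state()["clock"])
for t in ("cover","dot"):
    for d in env.trace(f,t): 
        m=d["mask"]; ys,xs=np.where(m); print(t,d["score"],m.sum(),xs.mean(),ys.mean(),xs.min(),xs.max(),ys.min(),ys.max())
    for d in env.search_frame(f,t): print(d)
E
```

```text
[0.5343 0.2408 0.4121] [ -17.3214    0.0164 -169.9229] [0.5194 0.321  0.2499] 2.575
cover 0.81 4896 317.9115604575163 128.10232843137254 279 356 89 168
{'xyz': [0.5303, 0.2669, 0.0117], 'score': 0.65}
dot 0.94 4845 317.94241486068114 128.37316821465427 280 356 89 168
{'xyz': [0.529, 0.2673, 0.0141], 'score': 0.63}
```

View pics/c.png

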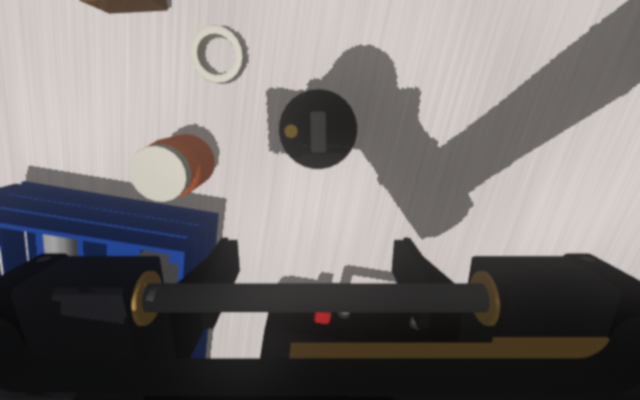

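```bash
python3 - <<'E'
from h import *
f=env.grab_frame("wrist")
c=atz(f,318,128.5,.018)
im=f["image"].astype(int)
sub=(im[:,:,2]-im[:,:,0])[95:165,285:350]; ys,xs=np.where(sub>25); print("dot px",len(xs),xs.mean()+285,ys.mean()+95)
d=atz(f,xs.mean()+285,ys.mean()+95,.018)
print(c,d,"dist",np.linalg.norm(d-c),"ang",np.degrees(np.arctan2(*(d-c)[1::-1])))
# bar axis
print("bar",atz(f,318,132,.046), "bar ends",atz(f,318.5,110,.046),atz(f,318,153,.046))
print("jar",atz(f,161,173,.09),"ring",atz(f,217,54,.024))
crop(f,318,128,60,60,6,"pics/d.png")
E
```

```text
dot px 148 290.81081081081084 130.80405405405406
[0.5261 0.269  0.018 ] [0.5583 0.2775 0.018 ] dist 0.03324145517400319 ang 14.80410646339089
bar [0.526  0.2708 0.046 ] bar ends [0.5297 0.2471 0.046 ] [0.5218 0.2942 0.046 ]
jar [0.6799 0.3366 0.09  ] ring [0.6522 0.2081 0.024 ]
```

View pics/d.png

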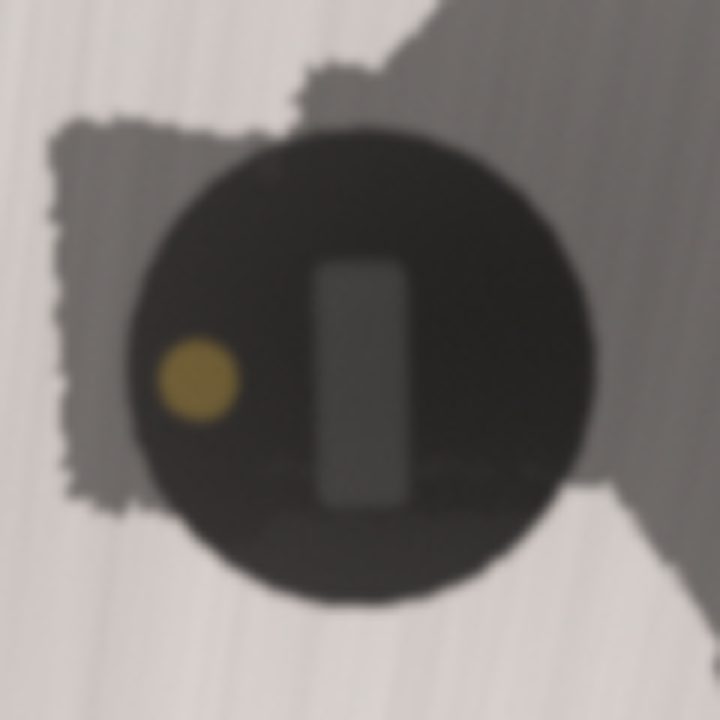

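```bash
python3 - <<'E'
from h import *
env.goto([.57,.09,.27],[-90,0,102.5])
f=env.grab_frame("wrist"); cv2.imwrite("pics/e.png",f["image"])
print(f["position"],f["orientation"],env.read_state()["clock"])
u,v=proj(f,[[.583,.037,.105]])[0]; print(u,v)
crop(f,u,v,75,60,5,"pics/e2.png"); print(int(u)-75,int(v)-60)
E
```

```text
[0.5882 0.0113 0.432 ] [ -17.3318    0.0293 -167.4875] 3.8083
314.9883611128524 130.34756828858883
239 70
```

View pics/e2.png

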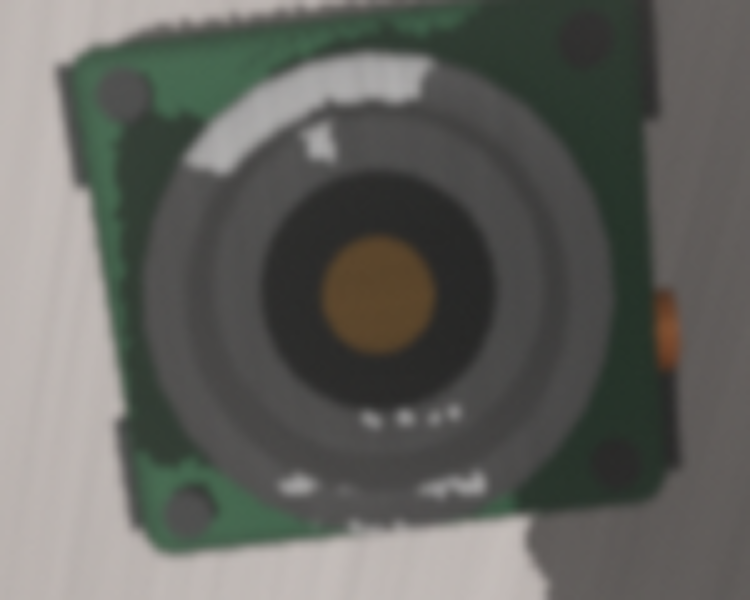

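View pics/e.png

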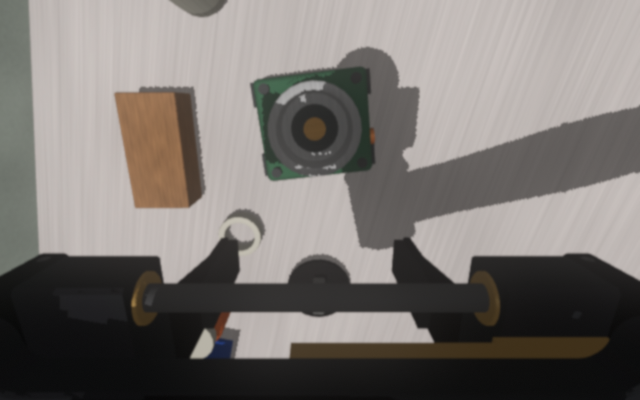

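```bash
python3 - <<'E'
from h import *
f=env.grab_frame("wrist")
print(atz(f,314.4,128.0,.105))
from scipy.optimize import least_squares
obs=[(142,290),(612,290),(377,50)]  # crop px: left, right, top
def ext(c,r):
    t=np.linspace(0,2*np.pi,720); P=proj(f,np.c_[c[0]+r*np.cos(t),c[1]+r*np.sin(t),0*t+.105])
    return P[:,0].min(),P[:,0].max(),P[:,1].min(),P[:,1].max()
m=np.array([239+142/5,239+612/5,70+50/5])
s=least_squares(lambda p:np.array(ext(p[:2],.048))[:3]-m,[.583,.037],diff_step=1e-4); print(s.x,s.fun,np.array(ext(s.x,.048)))
# overlay check
im=f["image"].copy(); t=np.linspace(0,2*np.pi,200)
for r,z in((.048,.105),(.0385,.105)):
    P=proj(f,np.c_[s.x[0]+r*np.cos(t),s.x[1]+r*np.sin(t),0*t+z]); 
    big=cv2.resize(im,None,fx=5,fy=5,interpolation=2) if r==.048 else big
    cv2.polylines(big,[np.int32((P+.5)*5)],True,(0,0,255),1)
cv2.imwrite("pics/f.png",big[350:950,1195:1945])
E
```

```text
[0.5841 0.0353 0.105 ]
[0.5835 0.038 ] [-0.528   0.5278  0.0423] [266.872  361.9278  80.0423 177.2461]
```

View pics/f.png

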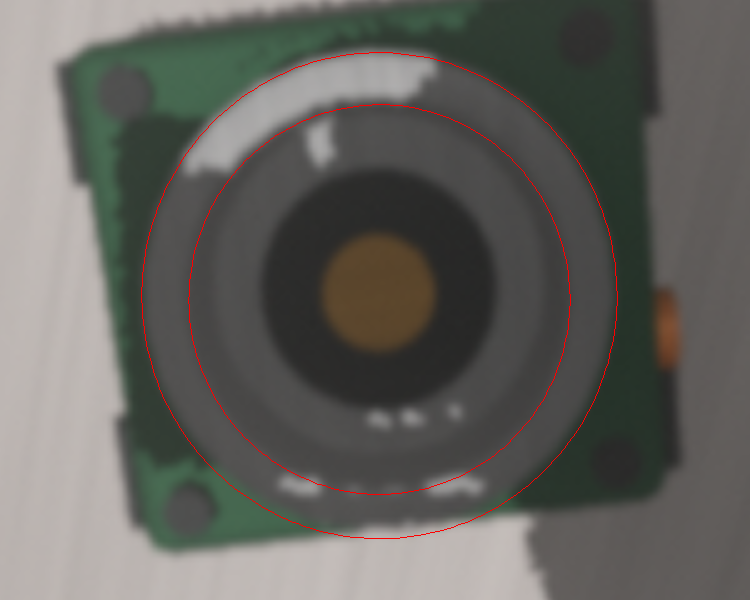

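```bash
python3 - <<'E'
from h import *
env.goto([.526,.2695,.12],[-90,0,102.5])
print(env.move_straight([.526,.2695,.0225],rate=.08,force_limit=12))
print(env.read_state()["position"],env.read_state()["force"])
f=env.grab_frame("wrist"); cv2.imwrite("pics/g.png",f["image"])
a=env.grab_frame("side"); crop(a,325,290,80,70,4,"pics/g2.png")
print(env.read_state()["clock"])
E
```

```text
False
[0.5264 0.2698 0.0231] [-0.5078  0.6315  0.1496]
6.2667
```

View pics/g.png

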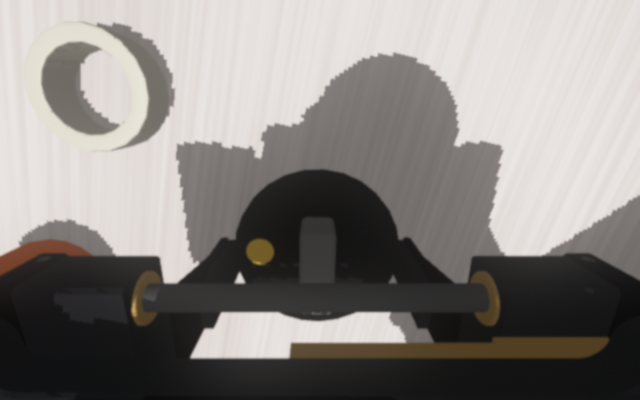

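View pics/g2.png

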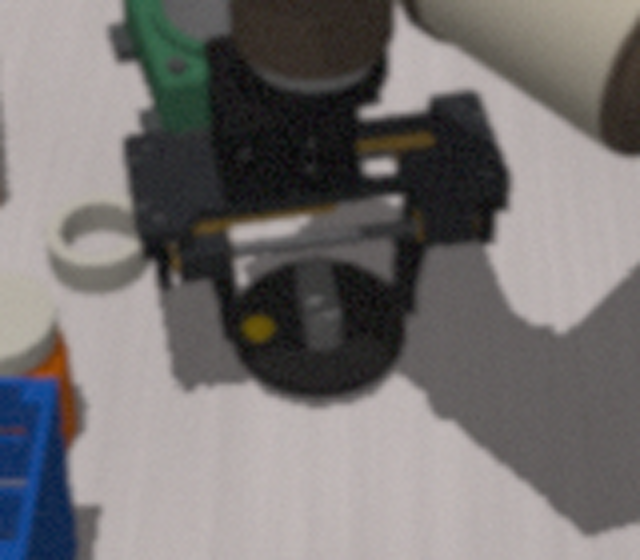

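The jaws straddle the bar, which is centred at wrist column 318, so I'm closing now.

```bash
python3 - <<'E'
from h import *
env.gripper_to(0.0,25)
s=env.read_state(); print(s["opening"],s["position"],s["force"])
env.move_straight([.526,.2695,.06],rate=.1)
s=env.read_state(); print(s["opening"],s["force"])
f=env.grab_frame("wrist"); cv2.imwrite("pics/h.png",f["image"])
im=f["image"].astype(int); print(s["clock"])
E
```

```text
0.19805839959696994 [0.526  0.2695 0.0225] [-0.4919 -0.3283 -1.102 ]
0.20151779542235043 [-0.5879 -0.6082 -1.1121]
7.9083
```

View pics/h.png

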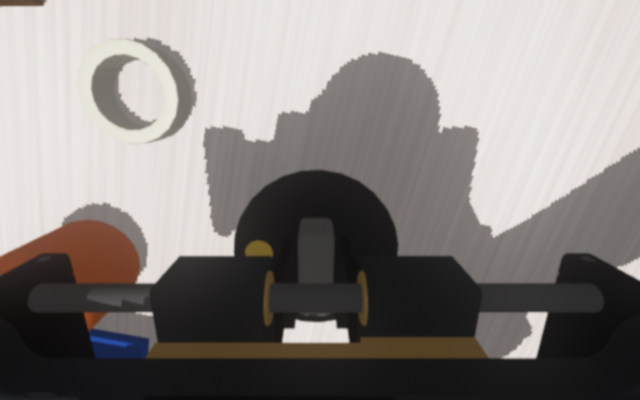

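```bash
python3 - <<'E'
from h import *
f=env.grab_frame("wrist"); z=env.read_state()["position"][2]-.0045
g=cv2.cvtColor(f["image"],cv2.COLOR_BGR2GRAY).astype(int)
for u in (290,317,345): 
    print(u,g[160:182,u])
print(g[225,225:250],g[225,385:405])
from scipy.optimize import least_squares
m=np.array([235.5,397.5,170.])
def ext(c):
    t=np.linspace(0,2*np.pi,1440); P=proj(f,np.c_[c[0]+.048*np.cos(t),c[1]+.048*np.sin(t),0*t+z])
    return np.array([P[:,0].min(),P[:,0].max(),P[:,1].min()])
s=least_squares(lambda p:ext(p)-m,[.526,.27],diff_step=1e-4); print(s.x,s.fun,env.read_state()["position"])
d=atz(f,259,250,z); print("dot",d)
E
```

```text
290 [121 121 121 121 120 120 120 120 120 120 119 118 112  93  65  43  36  35
  35  34  34  33]
317 [116 116 116 116 115 115 115 114 107  90  62  41  33  32  33  32  31  31
  31  30  30  30]
345 [116 116 116 116 115 116 116 116 116 116 116 116 115 112  98  73  45  32
  29  30  29  30]
[119 120 121 121 120 119 118 119 119 120 117 107  84  57  44  41  40  40
  39  39  38  39  38  37  37] [ 26  27  26  27  26  27  27  31  45  74 101 114 117 117 116 115 116 117
 118 119]
[0.5251 0.2699] [-1.8986  1.9007  0.2788] [0.5253 0.269  0.0591]
dot [0.5579 0.2761 0.0546]
```

```bash
python3 - <<'E'
from h import *
env.move_straight([.526,.2695,.19],rate=.2)
env.goto([.584,.0364,.17],[-90,0,102.5])
env.move_straight([.584,.0364,.136],rate=.08)
s=env.read_state(); print(s["opening"],s["position"],s["force"],s["clock"])
f=env.grab_frame("wrist"); cv2.imwrite("pics/i.png",f["image"])
a=env.grab_frame("side"); crop(a,304,200,80,60,4,"pics/i2.png")
a=env.grab_frame("scene"); crop(a,345,200,60,50,5,"pics/i3.png")
E
```

```text
0.20676286374231514 [0.5843 0.0369 0.1361] [ 0.7538  0.2647 -2.0395] 10.3333
```

View pics/i2.png

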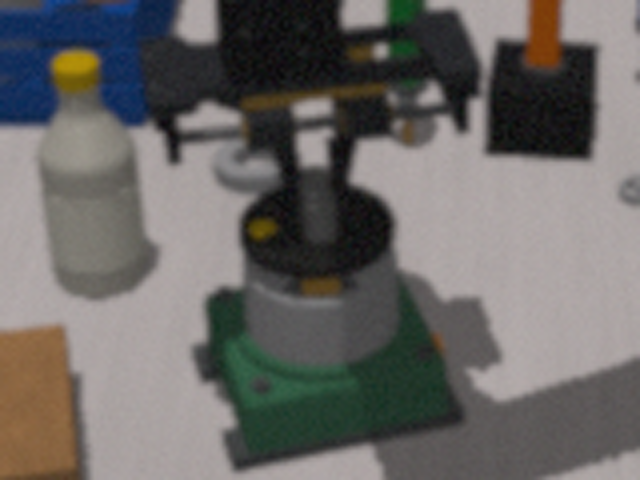

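View pics/i3.png

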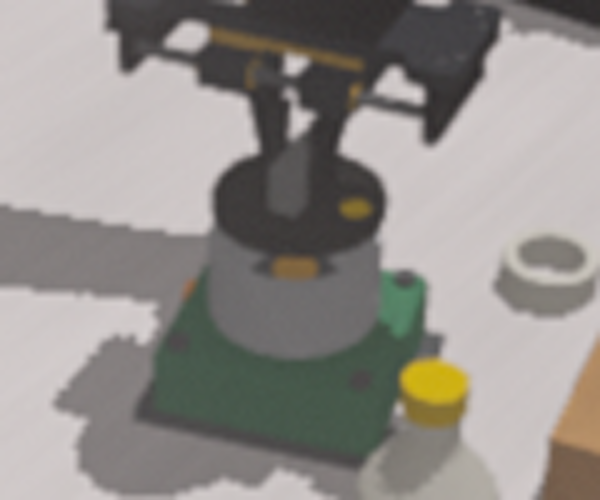

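View pics/i.png

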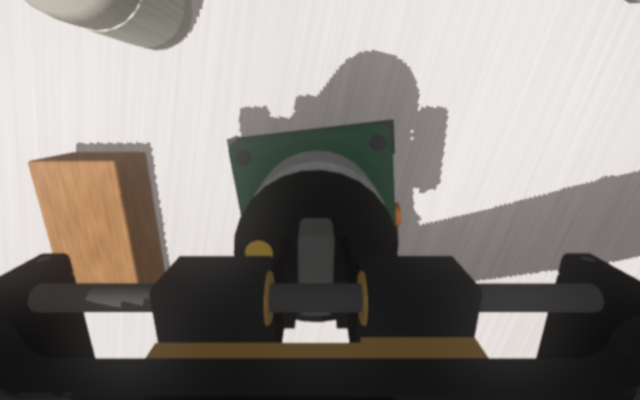

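```bash
python3 - <<'E'
from h import *
for n in("scene","side"):
    f=env.grab_frame(n)
    z=env.read_state()["position"][2]-.0225+.018
    print(n,proj(f,[[.5838,.037,z],[.5838,.037,.07],[.5838,.037,.1]]),"1mm x,y:",(proj(f,[[.5938,.037,.1],[.5838,.047,.1]])-proj(f,[[.5838,.037,.1]]))/10)
    big=cv2.resize(f["image"],None,fx=5,fy=5,interpolation=2); t=np.linspace(0,2*np.pi,300)
    for zz,c in((z,(0,0,255)),(.105,(255,255,0)),(.056,(0,255,0))):
        P=proj(f,np.c_[.5838+.048*np.cos(t),.037+.048*np.sin(t),0*t+zz]); cv2.polylines(big,[np.int32((P+.5)*5)],True,c,1)
    u,v=proj(f,[[.5838,.037,.1]])[0]; u,v=int(u*5),int(v*5)
    cv2.imwrite(f"pics/j_{n}.png",big[v-200:v+300,u-300:u+300])
E
```

```text
scene [[344.4248 188.6637]
 [344.0808 207.0757]
 [344.2438 198.3537]] 1mm x,y: [[ 0.2971  0.1297]
 [ 0.2132 -0.169 ]]
side [[302.9941 195.2555]
 [303.9013 215.7028]
 [303.4697 205.9759]] 1mm x,y: [[-0.4053 -0.0045]
 [-0.0281  0.2402]]
```

View pics/j_scene.png

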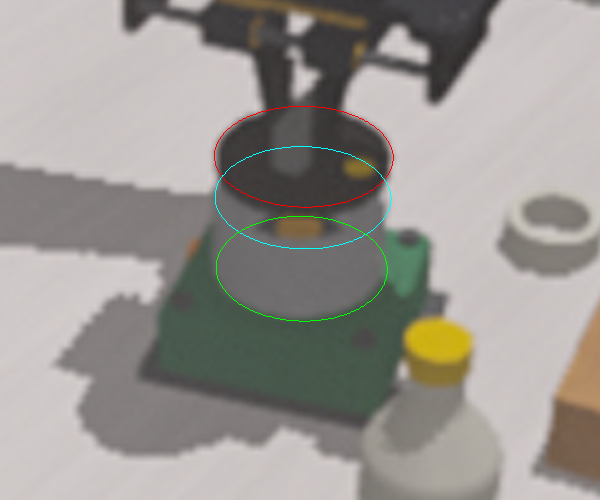

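View pics/j_side.png

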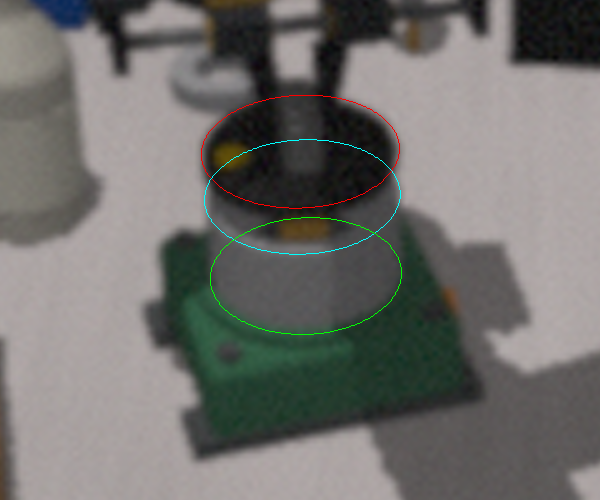

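Both cameras show the cover over the collar with about 1 mm of x offset. I'll shift by 1.2 mm and lower it under a force guard.

```bash
python3 - <<'E'
from h import *
env.move_straight([.5828,.0364,.130],rate=.04)
env.dwell(.2)
hit=env.move_straight([.5828,.0364,.1165],rate=.03,force_limit=4)
s=env.read_state(); print(hit,s["opening"],s["position"],s["force"],s["wrist_torque"],s["clock"])
for n in("scene","side"):
    a=env.grab_frame(n); u,v=proj(a,[[.5838,.037,.1]])[0]; crop(a,u,v,60,50,5,f"pics/k_{n}.png")
E
```

```text
True 0.20445207551146055 [0.5826 0.0363 0.1174] [-0.385  -0.7763  3.2337] [0.0778 0.0373 0.0274] 11.5167
```

View pics/k_scene.png

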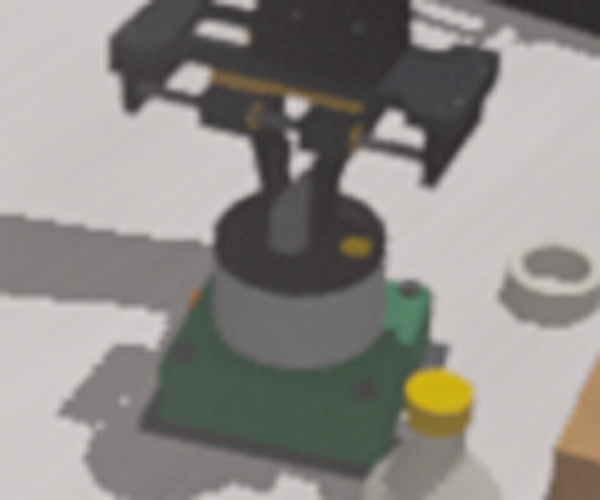

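View pics/k_side.png

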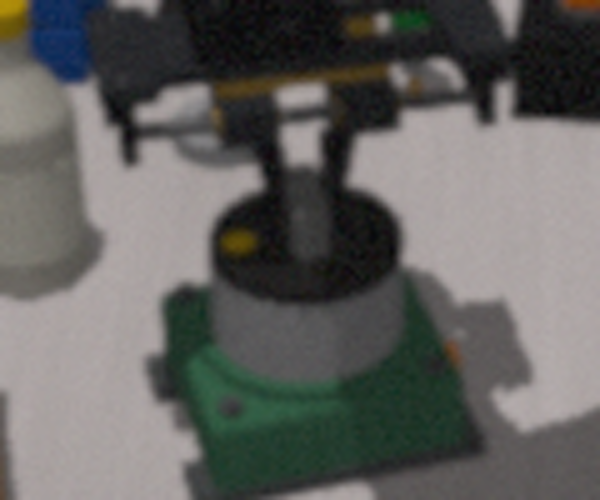

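It touched at the expected height and both views show it flush. Releasing, then looking from above.

```bash
python3 - <<'E'
from h import *
env.gripper_to(0.6)
env.dwell(.3)
s=env.read_state(); print(s["opening"],s["position"],s["force"])
env.move_straight([.5828,.0364,.19],rate=.15)
env.goto([.57,.09,.27],[-90,0,102.5])
env.dwell(.2)
f=env.grab_frame("wrist"); g=f["image"].astype(int)
u,v=map(int,proj(f,[[.5838,.037,.113]])[0])
crop(f,u,v,75,60,5,"pics/l.png")
sub=(g[:,:,2]-g[:,:,0])[v-55:v+55,u-50:u+50]; ys,xs=np.where(sub>25)
du,dv=xs.mean()+u-50,ys.mean()+v-55
print("dot px",len(xs),du,dv,atz(f,du,dv,.113),"crop origin",u-75,v-60)
a=env.grab_frame("scene");b=env.grab_frame("side")
for n,q in(("scene",a),("side",b)):
    d=env.search_frame(q,"dot"); print(n,d[:2]); 
cv2.imwrite("pics/l_side.png",b["image"])
for n,fr in(("scene",a),("side",b)):
    im=fr["image"].astype(int); u,v=map(int,proj(fr,[[.61,.045,.113]])[0])
    sub=(im[:,:,2]-im[:,:,0])[v-12:v+12,u-16:u+16]; ys,xs=np.where(sub>50); print(n,len(xs),xs.mean()+u-16,ys.mean()+v-12, atz(fr,xs.mean()+u-16,ys.mean()+v-12,.113))
print(env.read_state()["clock"])
E
```

```text
0.5986197601946533 [0.5817 0.0362 0.1165] [ 0.352  -0.172   0.1114]
dot px 231 279.64069264069263 133.6969696969697 [0.6151 0.0452 0.113 ] crop origin 237 72
scene [{'xyz': [0.5877, 0.0281, 0.1078], 'score': 0.72}]
side [{'xyz': [0.5795, 0.0484, 0.1134], 'score': 0.94}]
scene 13 354.6923076923077 197.0 [0.613  0.0443 0.113 ]
side 19 290.2105263157895 202.89473684210526 [0.6154 0.0427 0.113 ]
14.35
```

View pics/l.png

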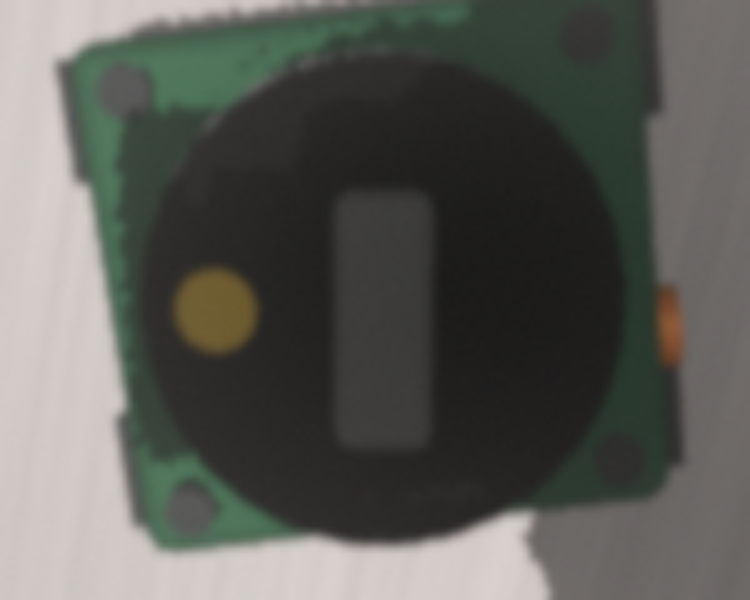

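View pics/l_side.png

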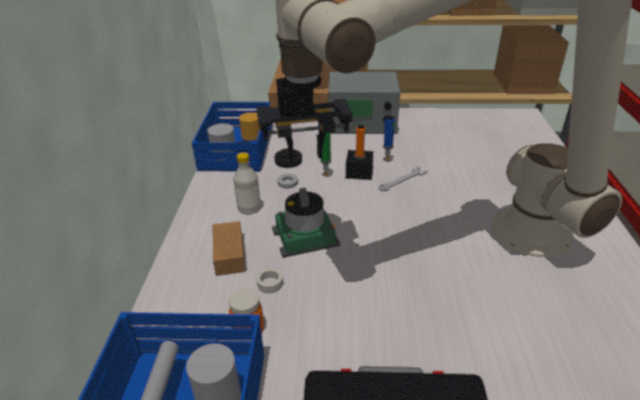

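Step 1 looks good: the cover is seated, with the dot at (0.615, 0.045). Next I measure the pen from above.

```bash
python3 - <<'E'
from h import *
f=env.grab_frame("wrist"); print("cover centre",atz(f,313.8,131.5,.113))
env.goto([.49,-.281,.32],[-90,0,0])
env.dwell(.2)
f=env.grab_frame("wrist"); cv2.imwrite("pics/m.png",f["image"]); print(f["position"],f["orientation"])
print(proj(f,[[.438,-.281,.158],[.438,-.281,.056]]),env.read_state()["clock"])
for d in env.search_frame(f,"pen"): print(d)
u,v=map(int,proj(f,[[.438,-.281,.12]])[0]); crop(f,u,v,75,60,5,"pics/m2.png"); print(u-75,v-60)
E
```

```text
cover centre [0.5838 0.0365 0.113 ]
[ 0.4089 -0.2797  0.482 ] [-17.2879  -0.0405  90.0888]
[[313.6884 133.747 ]
 [314.0093 126.6459]] 16.075
{'xyz': [0.3522, -0.3471, 0.142], 'score': 0.93}
{'xyz': [0.5334, -0.265, 0.1318], 'score': 0.85}
{'xyz': [0.4311, -0.2775, 0.1533], 'score': 0.7}
238 70
```

View pics/m.png

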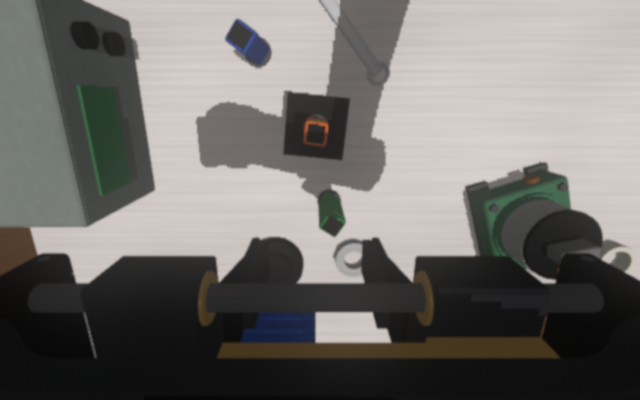

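View pics/m2.png

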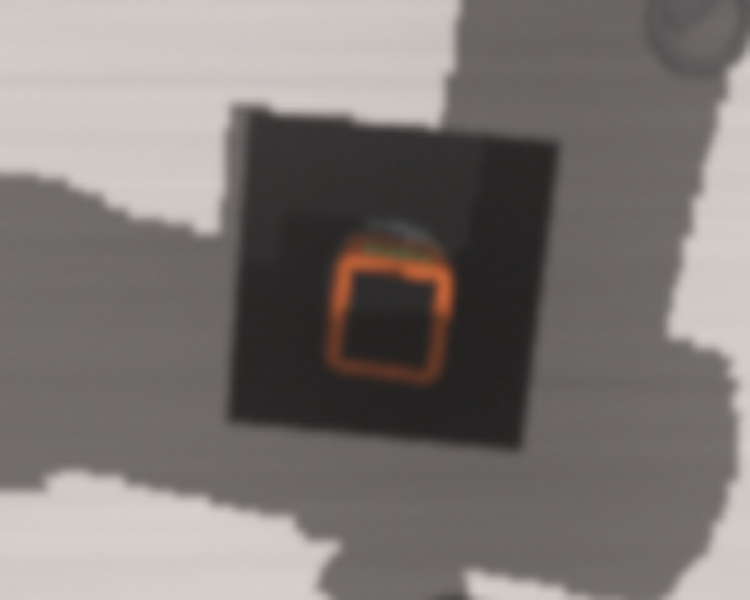

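```bash
python3 - <<'E'
from h import *
f=env.grab_frame("wrist")
print("pen",atz(f,316,134,.154))
pts=np.array([[232,108],[557,143],[520,448],[228,422]])/5+[238,70]
print("stand top",[atz(f,*p,.056)[:2] for p in pts], "mean",np.mean([atz(f,*p,.056) for p in pts],0))
a=env.grab_frame("scene");b=env.grab_frame("side")
print(tri((a,214,221),(b,360.5,128),(f,316,134)))
big=cv2.resize(f["image"],None,fx=5,fy=5,interpolation=2)
c=atz(f,316,134,.154); r=R.from_euler('z',-5.1,degrees=True).as_matrix()
for h,z,col in((.012,.154,(0,255,0)),(.04,.056,(0,0,255))):
    P=proj(f,[[*(c+r@np.array([sx*h,sy*h,0]))[:2],z] for sx,sy in((1,1),(1,-1),(-1,-1),(-1,1))]); cv2.polylines(big,[np.int32((P+.5)*5)],True,col,1)
cv2.imwrite("pics/n.png",big[350:950,1190:1940])
E
```

```text
pen [ 0.4385 -0.2789  0.154 ]
stand top [array([ 0.3945, -0.3188]), array([ 0.4029, -0.2359]), array([ 0.4814, -0.2433]), array([ 0.4744, -0.3222])] mean [ 0.4383 -0.2801  0.056 ]
(array([ 0.4381, -0.2788,  0.1528]), [0.2, 0.5, 0.5])
```

View pics/n.png

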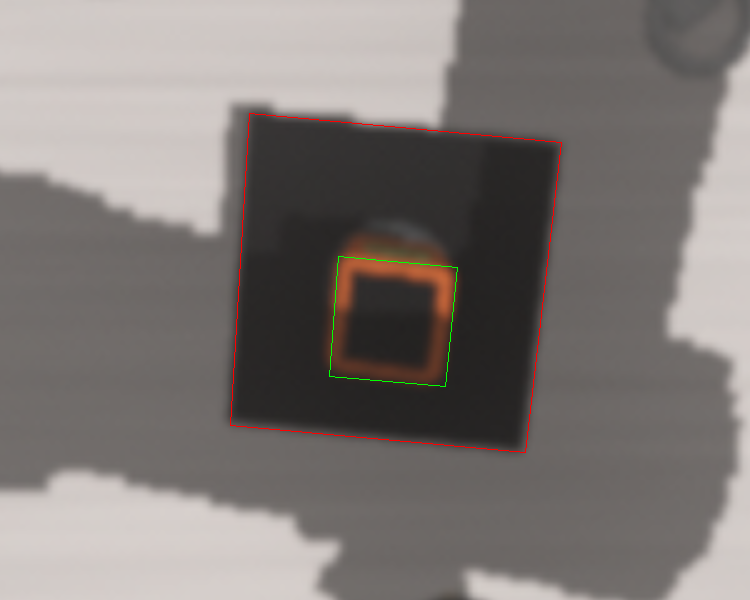

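```bash
python3 - <<'E'
from h import *
env.gripper_to(1.0)
env.goto([.4383,-.279,.26],[-90,0,-5])
print(env.move_straight([.4383,-.279,.096],rate=.12,force_limit=12))
s=env.read_state(); print(s["position"],s["force"])
env.gripper_to(0.0,30)
s=env.read_state(); print(s["opening"],s["position"],s["force"],s["clock"])
print(env.move_straight([.4383,-.279,.125],rate=.06,force_limit=12))
s=env.read_state(); print(s["opening"],s["position"],s["force"],s["clock"])
b=env.grab_frame("side"); crop(b,360,140,80,60,4,"pics/o.png")
E
```

```text
False
[ 0.4388 -0.2792  0.0967] [ 0.5121 -0.1664 -0.7888]
0.27664869566023403 [ 0.4384 -0.279   0.096 ] [ 0.0106  0.1175 -0.8017] 20.125
False
0.2760263479352338 [ 0.4382 -0.2789  0.1251] [-0.1739 -0.3441 -1.4006] 20.7583
```

View pics/o.png

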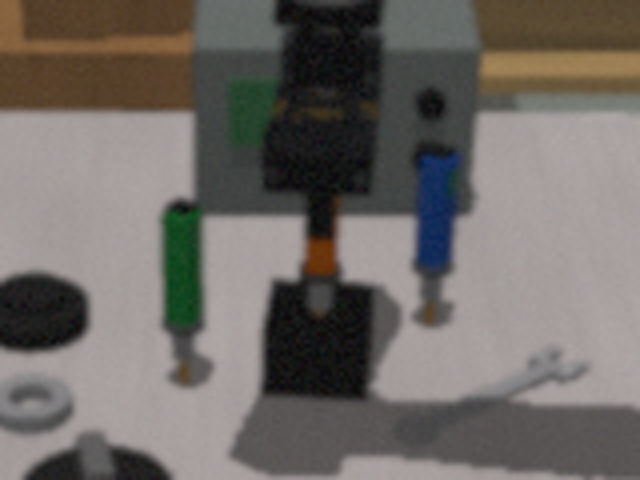

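```bash
python3 - <<'E'
from h import *
env.move_straight([.4383,-.279,.30],rate=.2)
env.goto([.6145,.0455,.29],[-90,0,-5])
env.move_straight([.6145,.0455,.213],rate=.1)
env.dwell(.3)
s=env.read_state(); print(s["opening"],s["position"],s["force"],s["clock"])
for n in("scene","side"):
    a=env.grab_frame(n); u,v=proj(a,[[.605,.0455,.13]])[0]; crop(a,u,v,50,45,7,f"pics/p_{n}.png")
    print(n,(proj(a,[[.6145,.0455,.123],[.6145,.0455,.113]])-[int(u)-50,int(v)-45])*7)
f=env.grab_frame("wrist"); cv2.imwrite("pics/p_w.png",f["image"])
E
```

```text
0.2756893391541078 [0.6147 0.0456 0.2135] [-0.028   0.4403 -1.5721] 24.4333
scene [[374.7425 342.7521]
 [373.8895 364.0036]]
side [[323.7131 337.4776]
 [325.1934 360.9468]]
```

View pics/p_scene.png

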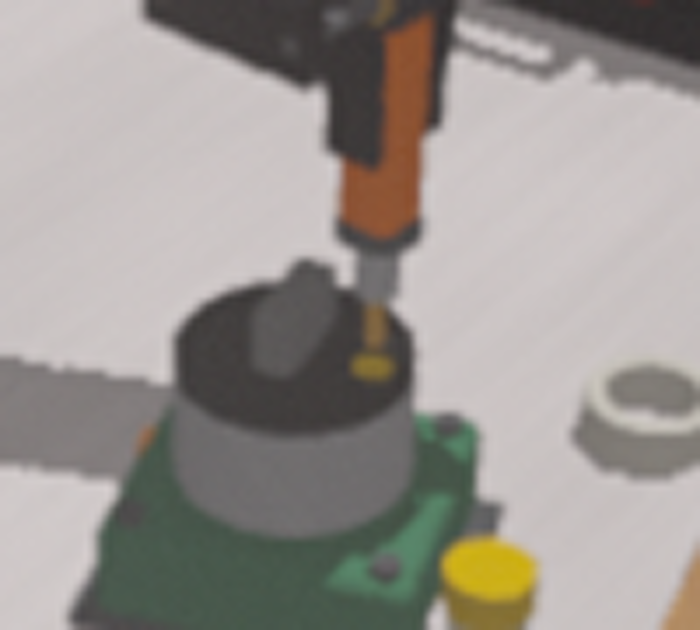

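View pics/p_side.png

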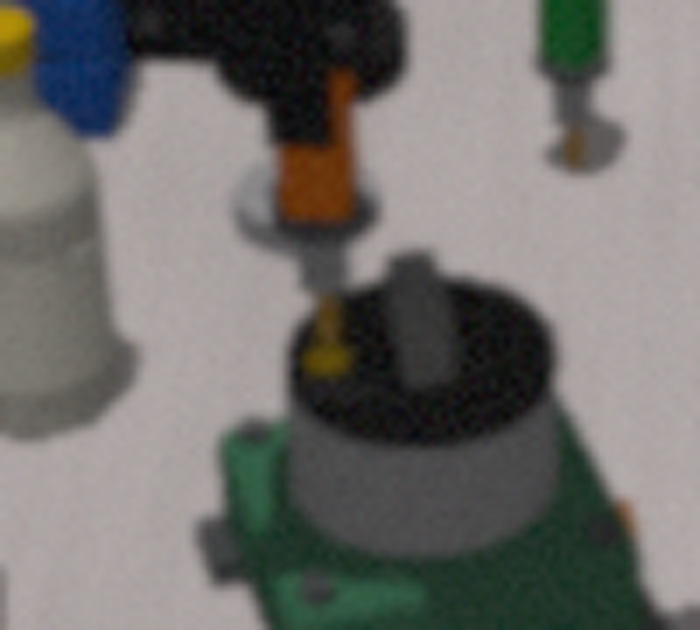

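View pics/p_w.png

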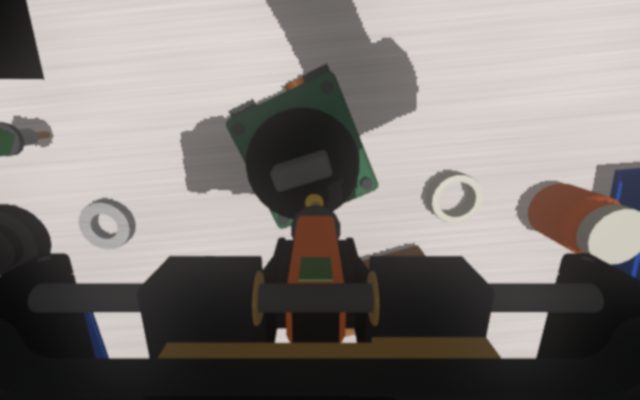

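The tip sits above the dot in both views, to within half a pixel. Pressing gently.

```bash
python3 - <<'E'
from h import *
f0=env.read_state()["force"]
for z in (.205,.201,.198,.195,.193):
    h=env.move_straight([.6145,.0455,z],rate=.03,force_limit=5); env.dwell(.15)
    s=env.read_state(); print(z,h,s["position"],s["force"]-f0,s["opening"])
    if h or (s["force"]-f0)[2]>3.2: break
env.dwell(.8)
s=env.read_state(); print(s["position"],s["force"]-f0,s["clock"])
for n in("scene","side"):
    a=env.grab_frame(n); u,v=proj(a,[[.605,.0455,.13]])[0]; crop(a,u,v,50,45,7,f"pics/q_{n}.png")
    cv2.imwrite(f"pics/qf_{n}.png",a["image"])
E
```

```text
0.205 False [0.6146 0.0455 0.2051] [-0.7938  0.1007 -1.7413] 0.2742396684891329
0.201 False [0.6145 0.0455 0.2011] [-0.4369  0.0789 -0.3605] 0.2724953768606344
0.198 False [0.6147 0.0455 0.1982] [-0.1989  0.3771 -0.2443] 0.2726524286466565
0.195 False [0.6147 0.0455 0.1952] [ 0.044  -0.0777  0.8863] 0.27619480580000055
0.193 False [0.6147 0.0455 0.1932] [ 0.3006 -0.7189  1.8688] 0.27573570223373733
[0.6147 0.0455 0.1931] [ 1.5442 -1.0894  1.8825] 27.5833
```

View pics/q_scene.png

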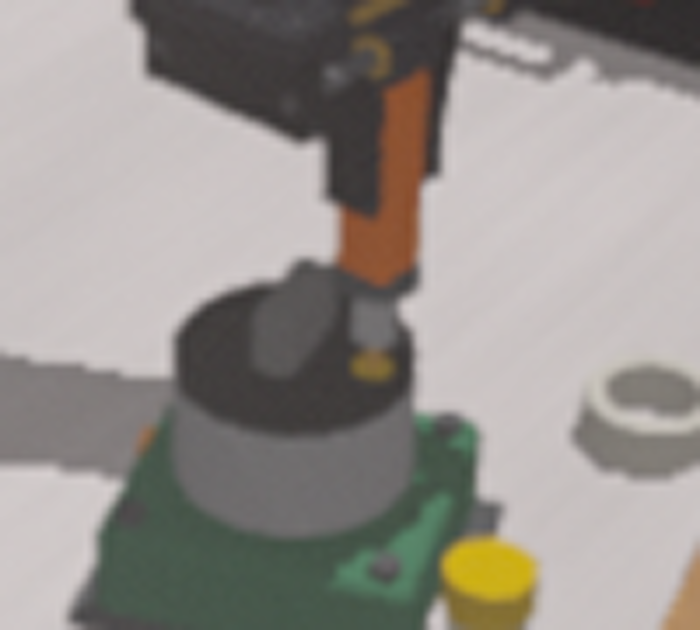

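View pics/q_side.png

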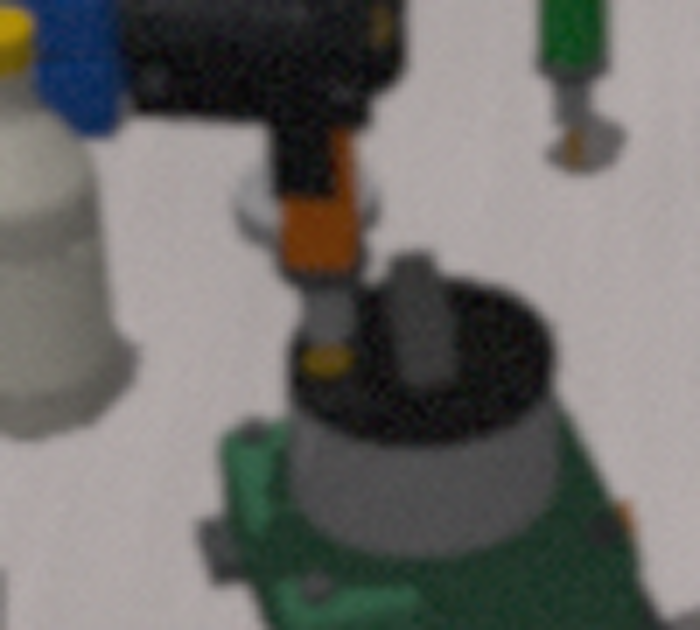

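View pics/qf_scene.png

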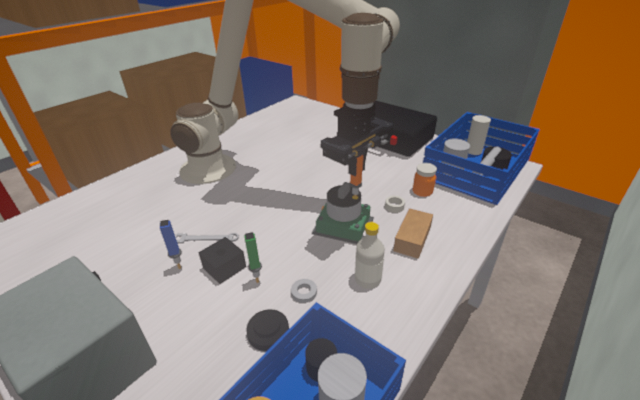

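```bash
python3 - <<'E'
from h import *
F=[]
for i in range(12): env.dwell(.08); s=env.read_state(); F.append([*s["force"],*s["position"]])
F=np.array(F); print(F.mean(0),F.std(0),s["opening"],s["clock"])
f=env.grab_frame("side"); 
for n in("scene","side"):
    a=env.grab_frame(n); big=cv2.resize(a["image"],None,fx=7,fy=7,interpolation=2); t=np.linspace(0,2*np.pi,100)
    c=env.read_state()["position"]
    for z,r in((c[2]-.09+.024,.009),(c[2]-.09+.05,.017)):
        P=proj(a,np.c_[c[0]+r*np.cos(t),c[1]+r*np.sin(t),0*t+z]); cv2.polylines(big,[np.int32((P+.5)*7)],True,(0,0,255),1)
    u,v=map(int,proj(a,[[.605,.0455,.13]])[0]); cv2.imwrite(f"pics/r_{n}.png",big[(v-30)*7:(v+30)*7,(u-40)*7:(u+40)*7])
E
```

```text
[1.6119 0.1281 1.4015 0.6145 0.0455 0.193 ] [0.3977 0.6642 0.6461 0.     0.     0.    ] 0.27577173190604454 28.6833
```

View pics/r_scene.png

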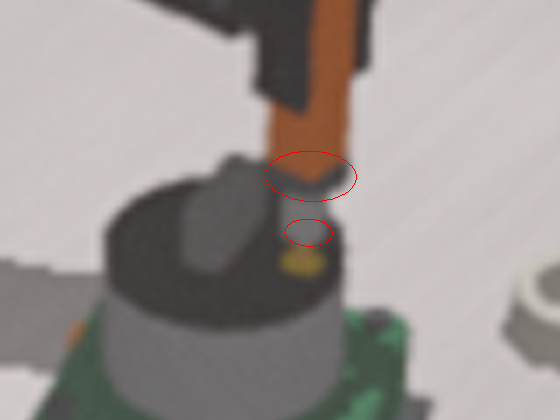

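View pics/r_side.png

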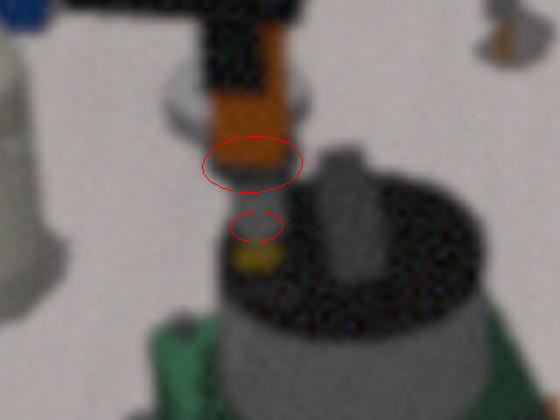

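Mean vertical force is +1.40 N against −1.57 N of free pen weight, so about 3.0 N of contact. That matches about 10 mm of plunger travel, so I'm handing in.

```bash
python3 - <<'E'
from h import *
env.close_job()
E
```

```text
the job is handed in; nothing more can be done
```

The job was handed in at about 28.8 s of the 56 s allowed, with the pen still held on the dot; no verdict is reported back.

**Cover:** I gripped it by its bar and lowered it onto the collar under a force guard. It touched at the expected height (TCP 0.1174 m, predicted 0.1175 m). After release, the overhead picture put its centre about 0.5 mm from the measured collar centre, and the side and scene pictures showed it flush.

**Pen:** I took the orange pen from the stand and pressed its tip on the dot.
- **Position:** the tip was within about half a pixel (1–2 mm) of the dot in both views.
- **Push-in:** the geometry gives about 9.9 mm of the 20 mm travel.
- **Force:** the averaged force, corrected for the pen's weight, is about 3.0 N. That agrees with the spring rate. Single force readings scattered by about 0.6 N.

**Other checks:**
- My first single-camera position estimates differed between cameras by 10–30 mm, so I triangulated and used the wrist camera instead.
- The trained networks also reported the blue and green look-alike pens as "pen".
- The bystanders look unmoved in the final scene picture, by eye only.

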